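# Refit the wok hob's spill plate over its locating stud

### The arm

A 6-joint arm with a two-finger parallel gripper is mounted at the origin on the work surface. World frame = base frame: x ahead of the robot, y to its left, z up, the work surface at z = 0. Lengths are in m, angles in degrees, forces in N, time in s.
With the tool pointing down it reaches from about 0.4 to 0.825 m from the base axis. Payload 7 kg.
Tool frame: the origin (TCP) lies on the centre line of the jaws, within the pads' length; the fingertips stand 19 mm ahead of it and the grasp point (between the pads) is the TCP (r.tip_extent is the distance from the TCP to the fingertips, in m); z points along the fingers, y is the line along which they close (so a half turn about z gives the same grasp; the last joint's range is limited). The gripper opens to 88 mm and grips with 3 to 60 N. Pads are 19 mm wide; open, the fingers measure 130 mm over their backs; the gripper's body (78 mm by 193 mm) begins 47 mm behind the grasp point.
Start: joints at [88.871, 20.546, 0.682, 0, -70.136, -16.507], TCP at [0.205, 0.643, 0.22] pointing down, gripper open.
Joint ranges: [-176.03, 176.03], [-82.01, 121.73], [-58.28, 71.71], [-173.87, 95.51], [-174.79, -0.11], [-173.66, 173.66]. Speed limits (degrees/s): [136.94, 136.94, 172.46, 180, 180, 180].

### API

Orientations are given as [roll, pitch, yaw] about the fixed x, y, z axes, in that order (R = Rz(yaw) Ry(pitch) Rx(roll)).
In Python, from plant import r gives the robot as it stands. The module is installed in compiled form; this text tells all that it offers.
- The arm moves only by the tool jog_arm, never from a script. Its argument "deltas" is a list that holds one entry, the list of rows, each a list of 5 numbers: the opening, from -1 (shut) to 1 (fully open), then the shift along the world's x, y, z in cm, then the turn about the world's z in rad. In form: [[[claw, dx, dy, dz, turn], ...]]. A call has 1 to 8 rows; each row shifts and turns the commanded pose from where the row before left it; what a row does not reach is not made up. A row lasts 1/8 s, in which the tool goes at most 62.5 mm and 10.7 degrees, less where a joint would pass 70% of its speed; a pose out of reach is approached as far as the arm can. A call with a gripper value outside its range is refused whole. The fingers move at their own pace and stop on an object; "force" is the grip in N (left out, the last holds). Time passes only in rows, so rows that do not move let the fingers close. It gives the time, the measured TCP pose, the force, the opening and the grip force at its end, in the units of the state.
- r.get_state(): the state, without advancing time (a new reading comes with each control period).
- r.capture(name): name is "scene" or "top"; returns the picture (480x640x3 uint8, blue, green, red); there is no depth.
- r.camera_info(name): a dict with "fx", "fy", "cx", "cy" (pixels), "view" (4x4, takes a point from world to camera coordinates). Camera axes: x right, y up, looking along -z (the intrinsics and any distortion apply to the point x, -y, -z); pixel columns grow to the right and rows downward; lengths in m; the calibration is good to about 2 mm. A picture is of the moment at which its call begins. camera_info takes no time and is no camera call.
- r.close_job(): hands the job in; it is judged then, once.
The state is a dict: "time_s": time; "joints": joint angles; "qd": joint speeds; "joint_torque": joint torques, N m; "tcp_pos": TCP position; "eef_rot": TCP orientation; "contact_force": force on the tool from outside, world axes, zero at the start; "moment": the same for the moment, N m; "gripper_width": finger opening in m; "gripper_force": force on a finger pad.
Only numpy, scipy, OpenCV 4.12 (cv2) and the standard library are available. Lean on these libraries where they do the work, as an engineer would, in place of code of your own. Each camera call takes 0.05 s, during which the arm holds its last target. There are 200 camera calls.

### The job

The metal spill plate has been taken off the wok hob for washing: put it back. With its black grip towards the front of the hob, lay it between the two side rails and slide it gently backwards under the bridge until its oblong hole drops over the brass stud and it lies flat on the deck, then let go of it. Do not ram the plate against the hob, and leave the other things on the worktop where they are.

Things in the scene. Friction and masses are not known exactly. Their poses are not given: they have to be found in the camera images.
- hob: Steel wok hob, 500 long (x) x 290 wide (y), fixed to the worktop, yaw up to 0.15 rad. Origin on the worktop under the middle of the stud's slot; x from its front (robot's side, x = -190) to its back, y left, z up. Its flat top, the deck, is at z = 30. Burner with black pan supports centred at x = 195, top at z = 90. Red igniter button (not needed) at x = -90, y = -112.
- slot_mid (a point): On the deck (hob z = 30), middle of the slot; axes as the hob's. A brass stud, a block 12 (x) x 24 (y) x 12 high with a flat top, is clamped in the slot at y = 0. Its centre is anywhere from x = -12 to +12 of this point, different each time and not given: see or feel for it. It does not shift. A plate on it rides there until the hole comes over it; sliding it takes 3 to 12 N.
- channel_front (a point): Front end of the plate's channel, on the deck at hob x = -175, y = 0. Two side rails, 12 high, run from here back along the hob's x to the bridge, inner faces 64 either side of the centre line: 128 wide, open in front and above.
- bridge_edge (a point): Middle of the lower front edge of the dark bridge across the channel, at hob x = 32. The bridge reaches back to x = 87; its underside is 34 above the deck, its top 46 above the deck. Under it a wall closes the channel at hob x = 81.
- plate: Loose bare-metal spill plate 180 (x) x 120 (y) x 4 thick, 0.21 to 0.39 kg. Origin at the centre of its underside. Through hole 18 (x) x 34 (y), centred at x = +30 (60 from the leading +x edge). Fitted: its x along the hob's x, underside on the deck, stud in the hole (6 play in x), leading edge under the bridge; it cannot fit reversed. Starts flat on the worktop, yaw up to 1.4 rad.
- plate_hole (a point): Centre of the plate's hole at the underside of the plate; axes as the plate's.
- plate_grip (a point): Point to grip: in the plate's frame x = -50, y = 0, z = 28. The black grip is an upright block 12 thick (x), 60 wide (y), from z = 4 to z = 38, so the fingers close along the plate's x.
- container: Bystander: blue plastic lidded container, 118 x 158 x 70 high; origin at the centre of its underside.
- spatula: Bystander: bamboo spatula, 300 long, lying flat; origin under its middle.
- dish: Bystander: white ceramic dipping dish, 84 across, 26 high; origin at the centre of its underside.
- spoon: Bystander: spoon with a black handle, 200 long, lying flat; origin under its middle.
- sauce: Bystander: amber sauce bottle, 64 across, 200 high; origin at the centre of its underside.
- bowl: Bystander: blue ceramic bowl, 120 across, 60 high; origin at the centre of its underside.
Mind the look-alikes: they are no part of the job. Of the things that look like the plate, take the one that is farthest to the robot's left at the start.

How it is judged (in metres and radians):
At the end, for the whole second after the job is handed in: The plate lies at rest, flat on the hob's deck (underside within 2.5 mm of it, tilt under 0.03 rad), grip towards the front, its hole over the stud (hole centre within 17 mm of the slot's middle along the hob and 9 mm across), and let go (x of plate_hole in the frame of hob between -0.017 and 0.017 m and y of plate_hole in the frame of hob between -0.009 and 0.009 m and z of plate in the frame of hob between 0.026 and 0.0325 m and angle between plate's own z axis and vertical below 0.03 rad and x of plate_grip in the frame of hob between -0.12 and -0.05 m and linear speed of plate below 0.01 m/s); the robot touches nothing.
It fails at once if the plate is rammed or dropped hard against the hob (over 60 N between them) (contact force between plate and hob above 60 N).
It fails at once if another thing on the worktop is pushed more than 30 mm from its place (distance of any of container, spatula, dish, spoon, sauce, bowl from where it was at the start of the episode above 0.03 m).
It also fails if it takes over 43 s, if anything falls off the work surface, if the arm or the gripper's body presses on something with over 40 N, if the wrist force passes 120 N, or if a joint passes its speed limit or range.

## Working session

There is one attempt and no reset: what is moved stays moved. The work goes in short steps, Python scripts to look and compute and a tool call to move; the robot and the scene stay as the last step left them, time stands still between calls to the robot, and variables do not carry over. Pictures are saved under pics/ and viewed, at most 10 in all, crops included, and the job is handed in when it is done.

Besides the shell and the picture viewer there is one more tool, called after "Call:" as name(argument=value, ...) on one line, values as JSON. jog_arm: Moves the arm, as the interface text tells. Its arguments: {"type":"object","properties":{"deltas":{"type":"array"},"force":{"type":"number"}},"required":["deltas"]}

```bash
mkdir -p pics; cat > h.py <<'E'
import numpy as np, cv2
from plant import r
def ray(n,u,v):
    c=r.camera_info(n); V=np.array(c["view"]); 
    d=np.array([(u-c["cx"])/c["fx"],-(v-c["cy"])/c["fy"],-1.0])
    if c.get("dist") is not None: pass
    R=V[:3,:3]; return -R.T@V[:3,3], R.T@d
def onplane(n,u,v,z):
    o,d=ray(n,u,v); return o+d*(z-o[2])/d[2]
def proj(n,p):
    c=r.camera_info(n); V=np.array(c["view"]); q=V[:3,:3]@np.array(p)+V[:3,3]
    return c["cx"]+c["fx"]*q[0]/-q[2], c["cy"]+c["fy"]*-q[1]/-q[2]
E
python3 - <<'E'
from h import *
for n in("top","scene"):
    cv2.imwrite(f"pics/{n}0.png",r.capture(n)); c=r.camera_info(n); print(c); print(ray(n,320,240))
print(r.get_state())
E
```

```text
{'fx': 579.8640388807239, 'fy': 579.8640388807239, 'cx': 304.27303471605666, 'cy': 234.6163313515947, 'view': array([[ 0.0143913 , -0.99985793, -0.00877602, -0.05978366],
       [ 0.99514509,  0.01346774,  0.09749295, -0.53454768],
       [-0.0973609 , -0.01013647,  0.99519752, -1.49239889],
       [ 0.        ,  0.        ,  0.        ,  1.        ]])}
(array([ 0.38751156, -0.06770366,  1.53682165]), array([ 0.08851193, -0.01710654, -0.9963407 ]))
{'fx': 444.0294289887857, 'fy': 444.0294289887857, 'cx': 317.28041298978604, 'cy': 236.0941336386017, 'view': array([[-0.20772176,  0.97811655, -0.01181904,  0.17532877],
       [-0.57700499, -0.1127635 ,  0.8089188 ,  0.23725742],
       [ 0.78988411,  0.17484968,  0.58780157, -1.63935052],
       [ 0.        ,  0.        ,  0.        ,  1.        ]])}
(array([1.46821524, 0.14190192, 0.77376303]), array([-0.78608079, -0.16786701, -0.59498954]))
{'time_s': 0.1, 'joints': array([ 8.88701021e+01,  2.05876636e+01,  6.39117949e-01, -1.71338482e-02,
       -7.01348848e+01, -1.65051745e+01]), 'qd': array([ 0.0003985 , -0.12451921,  0.14659641,  0.10699643, -0.09925444,
       -0.07455653]), 'joint_torque': array([-2.15105305e-03, -5.84164310e+01,  2.93752384e+01,  7.01549828e+00,
        1.01584475e-02, -5.17426622e-05]), 'tcp_pos': array([0.20440792, 0.64284499, 0.21911524]), 'eef_rot': array([ 1.79915431e+02, -8.26083690e-03, -1.76409003e+01]), 'contact_force': array([ 0.31549154, -0.2616166 ,  0.20078779]), 'moment': array([-0.03588818, -0.0743066 , -0.00481235]), 'gripper_force': 0.0, 'gripper_width': 0.08736548277344841}
```

View pics/top0.png

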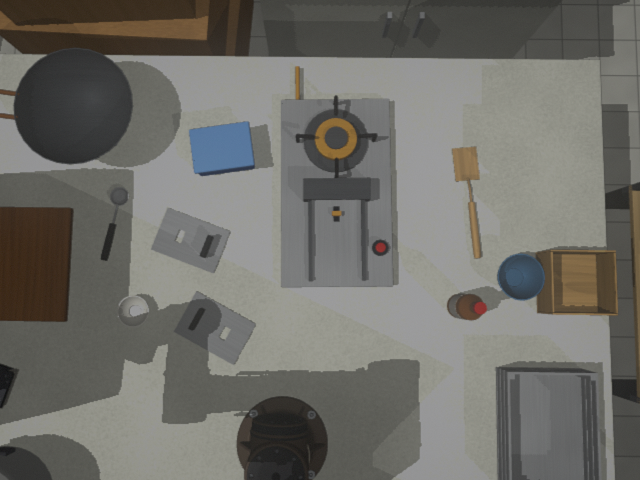

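View pics/scene0.png

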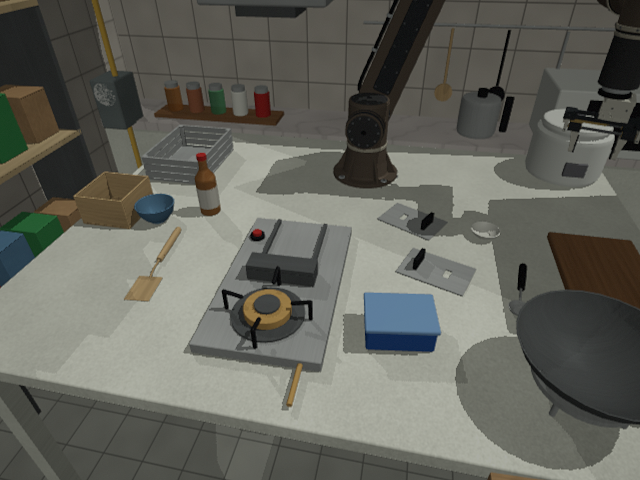

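The top view shows two plates. The left one is centred near (191,240), with its grip at (210,245) and hole at (181,236), so its yaw is about 73°. The other, near (215,327), faces backwards. The hob's channel runs through u 310–367, v 200–280, and the brass stud is near (337,213). Next I'll zoom in on both.

```bash
python3 - <<'E'
from h import *
im=cv2.imread("pics/top0.png")
a=cv2.resize(im[200:280,145:240],None,fx=4,fy=4,interpolation=cv2.INTER_CUBIC)
b=cv2.resize(im[170:290,275:400],None,fx=3.2,fy=3.2,interpolation=cv2.INTER_CUBIC)
H=max(a.shape[0],b.shape[0]);
pad=lambda x:cv2.copyMakeBorder(x,0,H-x.shape[0],0,4,cv2.BORDER_CONSTANT)
cv2.imwrite("pics/crop0.png",np.hstack([pad(a),pad(b)]))
hsv=cv2.cvtColor(im,cv2.COLOR_BGR2HSV); g=hsv[...,2]
print(g[236,150:240:3]); print(hsv[236,150:240:3,1]); print(g[240,275:400:3])
E
```

```text
[150 149 116 114 115 116 116 115 115 117 155 143 124 123 124 115 117 118
 118  71  58  81  88  89 123 124 117 156 156 157]
[15 17  2  2  4  2  0  2  2  4  2  9  4  2  4  2  4  4  6  4  0  3  3  0
  2  4  7  5  5  3]
[153 152 125 122 124 122 123 123 124 122 114  88  75  86 121 120 120 121
 120 121 119 119 119 117 120 119 121 118 111  73  79  89 111 111  69  55
  75 119 122  93 101 154]
```

View pics/crop0.png

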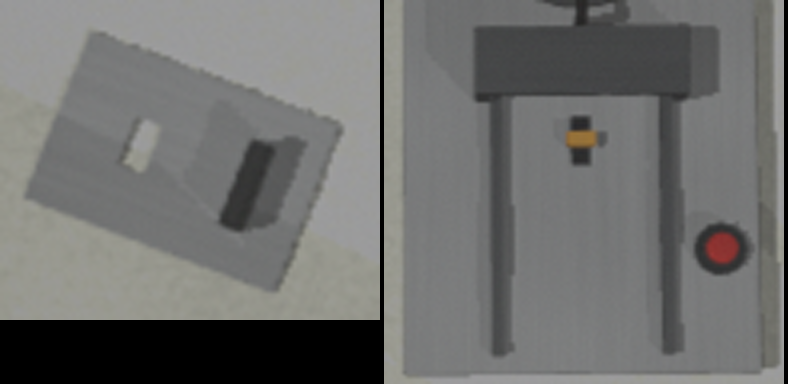

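```bash
cat > meas.py <<'E'
from h import *
def plate(im,box,z=0.004):
    x0,y0,x1,y1=box; g=cv2.GaussianBlur(cv2.cvtColor(im,cv2.COLOR_BGR2GRAY),(3,3),0)
    m=np.zeros_like(g); m[y0:y1,x0:x1]=(g[y0:y1,x0:x1]<133)*255
    c=max(cv2.findContours(m,cv2.RETR_EXTERNAL,cv2.CHAIN_APPROX_NONE)[0],key=cv2.contourArea)
    P=np.array([onplane("top",u,v,z)[:2] for u,v in c[:,0]],np.float32)
    return cv2.minAreaRect(P)
E
python3 - <<'E'
from meas import *
im=cv2.imread("pics/top0.png"); hsv=cv2.cvtColor(im,cv2.COLOR_BGR2HSV).astype(int); g=hsv[...,2]
print("plate",plate(im,(146,203,236,277)))
print("decoy",plate(im,(168,287,262,370)))
# hole & grip
k=np.zeros(g.shape,bool); k[225:248,172:190]=g[225:248,172:190]>134; v,u=np.nonzero(k); h=onplane("top",u.mean(),v.mean(),.002);print("hole",h,k.sum())
k=np.zeros(g.shape,bool); k[230:260,196:218]=g[230:260,196:218]<68; v,u=np.nonzero(k); q=onplane("top",u.mean(),v.mean(),.038);print("grip",q,k.sum(),np.degrees(np.arctan2(*(h-q)[1::-1])),np.linalg.norm((h-q)[:2]))
# hob left edge z=.03
def sub(row,a,b,thr,step):
    for u in range(a,b,step):
        p,n=row[u],row[u+step]
        if (p-thr)*(n-thr)<=0 and p!=n: return u+step*(p-thr)/(p-n)
L=np.array([onplane("top",sub(g[v],272,295,138,1),v,.03)[:2] for v in range(120,280,4)])
F=np.array([onplane("top",u,sub(g[:,u],295,275,138,-1),.03)[:2] for u in range(290,385,4)])
def fit(P):
    vx,vy,x,y=cv2.fitLine(P.astype(np.float32),cv2.DIST_HUBER,0,.01,.01).ravel(); return np.array([x,y]),np.array([vx,vy])
pl,dl=fit(L); dl*=np.sign(dl[0]); pf,df=fit(F); df*=np.sign(df[1])
print("left",pl,np.degrees(np.arctan2(dl[1],dl[0])),"front",pf,np.degrees(np.arctan2(df[1],df[0]))-90)
# rails dark: inner edge of left rail? dark runs
RL=[];RR=[]
for v in range(212,275,3):
    a=[u for u in range(300,325) if g[v,u]<100]; b=[u for u in range(352,376) if g[v,u]<100]
    if a and b: RL.append(onplane("top",a[0]-.5,v,.042)[:2]); RR.append(onplane("top",b[0]-.5,v,.042)[:2])
for P in(RL,RR):
    p,d=fit(np.array(P));d*=np.sign(d[0]);print("railL-edge",p,np.degrees(np.arctan2(d[1],d[0])))
# stud, button
for nm,mm,z in(("stud",(hsv[...,0]>10)&(hsv[...,0]<30)&(hsv[...,1]>110),.042),("btn",((hsv[...,0]<8)|(hsv[...,0]>172))&(hsv[...,1]>120),.04)):
    k=np.zeros(g.shape,bool); s=(slice(200,226),slice(322,355)) if nm=="stud" else (slice(235,262),slice(368,395)); k[s]=mm[s]; v,u=np.nonzero(k); print(nm,u.mean(),v.mean(),k.sum(),onplane("top",u.mean(),v.mean(),z))
k=np.zeros(g.shape,bool); s=(slice(203,226),slice(330,345)); k[s]=g[s]<75; v,u=np.nonzero(k); print("slot",u.min(),u.max(),v.min(),v.max(),onplane("top",u.mean(),v.mean(),.03))
k=np.zeros(g.shape,bool); s=(slice(175,205),slice(295,385)); k[s]=g[s]<85; 
P=np.array([onplane("top",u,np.nonzero(k[:,u])[0].max()+.5,.064)[:2] for u in range(308,372,3)]);p,d=fit(P);d*=np.sign(d[1]);print("bridge front",p,np.degrees(np.arctan2(d[1],d[0]))-90)
E
```

```text
plate ((0.519181489944458, 0.24973593652248383), (0.18482321500778198, 0.12194415926933289), 70.0266342163086)
decoy ((0.2844979465007782, 0.1871207058429718), (0.20278309285640717, 0.2282727062702179), 2.139930248260498)
hole [0.52962118 0.27795798 0.002     ] 63
grip [0.50030605 0.20141457 0.038     ] 137 69.04381081270328 0.08196505440607632
left [0.64239645 0.01224951] 1.1189436 front [ 0.40121317 -0.164281  ] 0.773262
railL-edge [ 0.544422   -0.06069013] 0.79353756
railL-edge [ 0.54627085 -0.19794005] 0.2834397
stud 336.0 212.90697674418604 43 [ 0.59154488 -0.13410389  0.042     ]
btn 380.3466666666667 246.94666666666666 75 [ 0.50458008 -0.24959027  0.04      ]
slot 333 338 206 220 [ 0.59204725 -0.13393813  0.03      ]
bridge front [ 0.6230169  -0.15563014] 0.5808716
```

The crop gives these results:
- **Plate:** centre (0.519, 0.250), yaw 70°. Its hole checks out at 30 mm from the centre and the grip at 50 mm.
- **Hob:** origin about (0.591, -0.134), yaw about 0.8°. The left edge, front edge, right rail and bridge all agree.
- **Stud:** about +1 mm in the slot.

I'll move to the grip at (0.5015, 0.202), turning the tool by -0.04 rad.

Call:
jog_arm(deltas=[[[1,2.8,-4.2,0,-0.005],[1,2.8,-4.2,0,-0.005],[1,2.8,-4.2,0,-0.005],[1,2.8,-4.2,0,-0.005],[1,2.8,-4.2,0,-0.005],[1,2.8,-4.2,-1,-0.005],[1,2.8,-4.2,-1,-0.005],[1,2.8,-4.2,-1,-0.005]]], force=30)

```text
time_s: 1.1
tcp_pos: [0.429, 0.3057, 0.1896]
eef_rot: [180.0, 0.0, -19.9]
contact_force: [0.8, 0.2, 0.5]
gripper_width: 0.0875
gripper_force: 0.0
```

Call:
jog_arm(deltas=[[[1,2.8,-4.2,-2,0],[1,2.8,-4.2,-2,0],[1,1.6,-2.1,-2,0],[1,0,0,-1,0],[1,0,0,0,0],[1,0,0,0,0]]])

```text
time_s: 1.85
tcp_pos: [0.5005, 0.2032, 0.1206]
eef_rot: [-180.0, -0.0, -19.9]
contact_force: [0.3, 0.1, 0.5]
gripper_width: 0.0874
gripper_force: 0.0
```

Call:
jog_arm(deltas=[[[1,0.1,-0.1,-3,0],[1,0,0,-3,0],[1,0,0,-2,0],[1,0,0,-1,0],[-1,0,0,0,0],[-1,0,0,0,0],[-1,0,0,0,0],[-1,0,0,0,0]]])

```text
time_s: 2.85
tcp_pos: [0.5018, 0.2014, 0.0305]
eef_rot: [-179.9, -0.0, -19.9]
contact_force: [-0.2, -0.7, 0.9]
gripper_width: 0.0532
gripper_force: 0.0
```

Call:
jog_arm(deltas=[[[-1,0,0,0,0],[-1,0,0,0,0],[-1,0,0,0,0],[-1,0,0,1,0],[-1,0,0,2,0],[-1,0,0,3,0],[-1,0,0,3,0],[-1,0,0,2,0]]])

```text
time_s: 3.85
tcp_pos: [0.5019, 0.2015, 0.1423]
eef_rot: [-179.9, -0.1, -19.9]
contact_force: [0.6, -0.8, 0.0]
gripper_width: 0.0005
gripper_force: 0.0
```

The fingers are slow, about 7 cm/s, so I lifted before they had closed. They were still about 27 mm apart then and did not touch the grip. I'll reopen partway and go down again.

Call:
jog_arm(deltas=[[[0.1,0,0,0,0],[0.1,0,0,0,0],[0.1,0,0,0,0],[0.1,0,0,0,0],[0.1,0,0,0,0],[0.1,0,0,-3,0],[0.1,0,0,-3,0]]])

```text
time_s: 4.72
tcp_pos: [0.5017, 0.2014, 0.0795]
eef_rot: [-179.9, -0.0, -19.9]
contact_force: [0.2, 0.6, -0.5]
gripper_width: 0.0475
gripper_force: 0.0
```

```bash
python3 - <<'E'
from meas import *
a=r.capture("scene");b=cv2.imread("pics/scene0.png"); print(r.get_state()["gripper_width"],r.get_state()["tcp_pos"])
cv2.imwrite("pics/s1.png",cv2.resize(a[190:310,370:500],None,fx=4,fy=4))
E
```

```text
0.04819505067453484 [0.4994304  0.19993633 0.07532344]
```

View pics/s1.png

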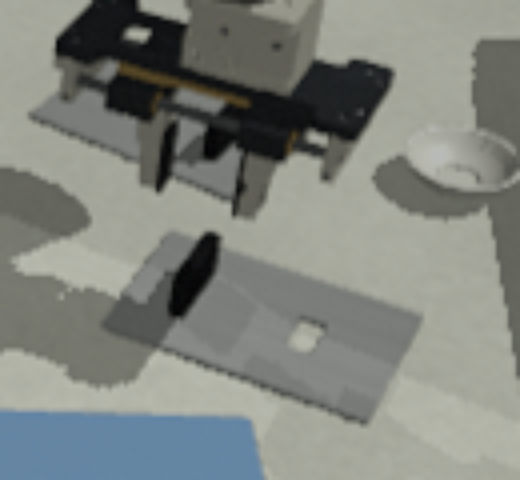

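The fingers look set back from the grip, at crop (160–245,190) against (195,275). I'll check that by projection.

```bash
python3 - <<'E'
from meas import *
f=lambda p:[round((a-o)*4) for a,o in zip(proj("scene",p),(370,190))]
for i in range(3): s=r.get_state(); print(s["tcp_pos"],s["time_s"])
t=s["tcp_pos"]; d=np.array([np.cos(np.radians(70)),np.sin(np.radians(70)),0])
for k in(-.024,.024): print("tip",f(t+d*k-[0,0,.019]))
c=np.array([.5192,.2497,0]); n=np.array([-d[1],d[0],0])
print("grip top ends",[f(c-.05*d+s*.03*n+[0,0,.038]) for s in(-1,1)],"hole",f(c+.03*d+[0,0,.004]))
for a in(-1,1):
  for b in(-1,1): print("corner",f(c+a*.09*d+b*.06*n+[0,0,.004]))
g=r.capture("top"); cv2.imwrite("pics/t1.png",g)
E
```

```text
[0.4994304  0.19993633 0.07532344] 4.775
[0.4994304  0.19993633 0.07532344] 4.775
[0.4994304  0.19993633 0.07532344] 4.775
tip [157, 215]
tip [226, 238]
grip top ends [[175, 275], [209, 228]] hole [301, 331]
corner [95, 320]
corner [165, 226]
corner [363, 417]
corner [418, 311]
```

```bash
python3 - <<'E'
from meas import *
print(r.tip_extent); s=r.get_state(); t=s["tcp_pos"]; print(t,s["time_s"],s["joints"])
im=cv2.imread("pics/t1.png")[180:300,120:270]
im=cv2.resize(im,None,fx=4,fy=4,interpolation=cv2.INTER_CUBIC)
for z in(0,-.019):
    u,v=proj("top",t+[0,0,z]); cv2.circle(im,(int((u-120)*4),int((v-180)*4)),3,(0,0,255),-1)
cv2.imwrite("pics/t1c.png",im)
a=r.capture("scene"); print(r.get_state()["tcp_pos"]); o=r.get_state()["tcp_pos"]
im=cv2.resize(a[170:290,370:500],None,fx=4,fy=4,interpolation=cv2.INTER_CUBIC)
for z in(0,-.019):
    u,v=proj("scene",o+[0,0,z]); cv2.circle(im,(int((u-370)*4),int((v-170)*4)),3,(0,0,255),-1)
cv2.imwrite("pics/s2c.png",im)
E
```

```text
0.019
[0.4996031  0.19983072 0.07702797] 4.825 [ 42.65317382  15.96018011 -26.91235683  -0.05229339 -47.45832202
  27.41799309]
[0.50066886 0.20050886 0.07881959]
```

View pics/t1c.png

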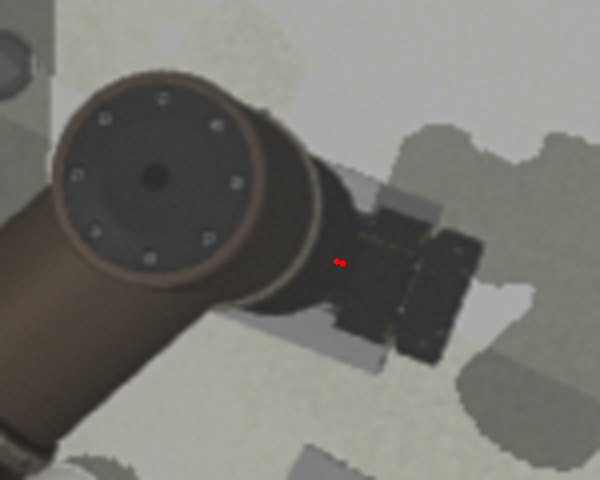

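View pics/s2c.png

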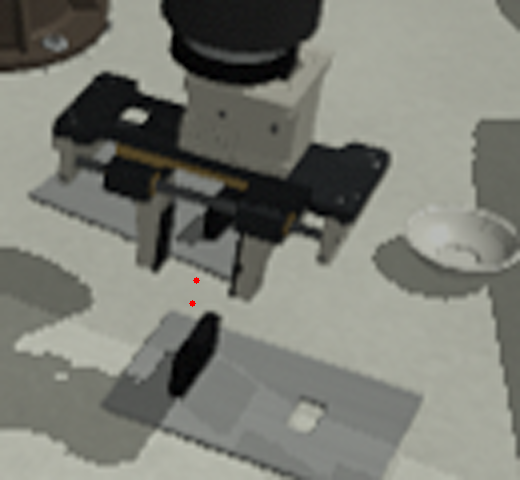

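In the scene view the TCP dots land at (196,280) and (192,303). The fingertips appear around (197,280), so they look about 25 mm higher than reported. I'll go down a few centimetres and check again.

Call:
jog_arm(deltas=[[[0.1,0,0,-2,0],[0.1,0,0,-1.5,0],[0.1,0,0,0,0],[0.1,0,0,0,0]]])

```text
time_s: 5.38
tcp_pos: [0.502, 0.2016, 0.0457]
eef_rot: [-180.0, -0.0, -19.9]
contact_force: [-0.5, 0.3, 0.8]
gripper_width: 0.0481
gripper_force: 0.0
```

```bash
python3 - <<'E'
from meas import *
s=r.get_state(); t=s["tcp_pos"]; print(t,s["eef_rot"],s["contact_force"])
a=r.capture("scene")
def crop(im,t):
    x,y=[int(c) for c in proj("scene",t)]; x=min(x,565); o=(x-65,y-65)
    c=cv2.resize(im[o[1]:o[1]+130,o[0]:o[0]+130],None,fx=3,fy=3,interpolation=cv2.INTER_CUBIC)
    for z in(0,-.019):
        u,v=proj("scene",t+np.array([0,0,z])); cv2.circle(c,(int((u-o[0])*3),int((v-o[1])*3)),3,(0,0,255),-1)
    return c
cv2.imwrite("pics/s3.png",np.hstack([crop(a,t),crop(cv2.imread("pics/scene0.png"),np.array([.2044,.6428,.2195]))]))
E
```

```text
[0.50197978 0.201551   0.04570137] [-1.79965724e+02 -3.46972821e-02 -1.99111391e+01] [-0.52261896  0.25116636  0.8458167 ]
```

View pics/s3.png

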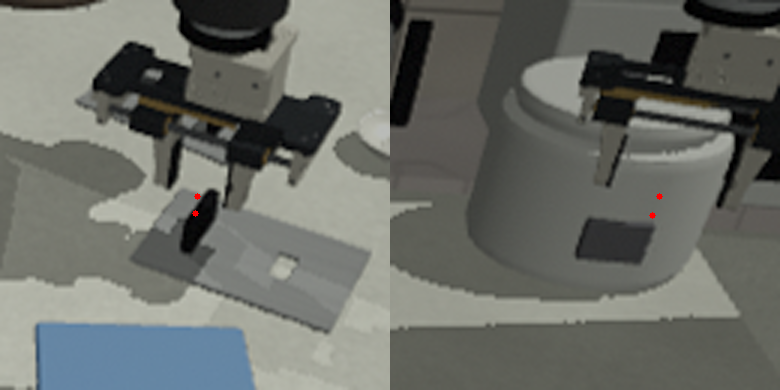

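In both pictures the tips sit about 20–25 mm above where the reported pose puts them. At the start pose, the tips are midway at (665,195) and the predicted tip is at (652,215). So my first grasp closed at about the top of the grip. I'll descend by feel from a reading of 0.031.

Call:
jog_arm(deltas=[[[0.1,0,0,-1,0],[0.1,0,0,-0.5,0],[0.1,0,0,-0.2,0],[0.1,0,0,-0.2,0],[0.1,0,0,0,0]]])

```text
time_s: 6.05
tcp_pos: [0.5015, 0.2012, 0.0259]
eef_rot: [180.0, 0.0, -19.9]
contact_force: [-0.3, 1.3, -0.4]
gripper_width: 0.0484
gripper_force: 0.0
```

Call:
jog_arm(deltas=[[[0.1,0,0,-0.2,0],[0.1,0,0,-0.1,0],[0.1,0,0,0,0]]])

```text
time_s: 6.42
tcp_pos: [0.5015, 0.2012, 0.0229]
eef_rot: [180.0, 0.0, -19.9]
contact_force: [-0.2, 0.4, 1.0]
gripper_width: 0.048
gripper_force: 0.0
```

Call:
jog_arm(deltas=[[[0.1,0,0,-0.2,0],[0.1,0,0,-0.1,0],[0.1,0,0,0,0]]])

```text
time_s: 6.8
tcp_pos: [0.5014, 0.2012, 0.0198]
eef_rot: [180.0, 0.0, -19.9]
contact_force: [0.8, -0.0, 0.6]
gripper_width: 0.0483
gripper_force: 0.0
```

Call:
jog_arm(deltas=[[[0.1,0,0,-0.2,0],[0.1,0,0,-0.1,0],[0.1,0,0,0,0]]])

```text
time_s: 7.18
tcp_pos: [0.5014, 0.2012, 0.0169]
eef_rot: [180.0, 0.0, -19.9]
contact_force: [-0.6, -0.5, 0.7]
gripper_width: 0.0482
gripper_force: 0.0
```

The tips are reported below the worktop with no contact, so the reported z is too low by about 22 mm. I'll go down 8 mm more and close.

Call:
jog_arm(deltas=[[[0.1,0,0,-0.4,0],[0.1,0,0,-0.2,0],[0.1,0,0,-0.2,0],[-1,0,0,0,0],[-1,0,0,0,0],[-1,0,0,0,0],[-1,0,0,0,0],[-1,0,0,0,0]]], force=30)

```text
time_s: 8.18
tcp_pos: [0.5018, 0.2016, 0.0091]
eef_rot: [-180.0, -0.0, -19.9]
contact_force: [0.1, 0.9, -0.1]
gripper_width: 0.0119
gripper_force: 30.0
```

Call:
jog_arm(deltas=[[[-1,0,0,0,0],[-1,0,0,0,0],[-1,0,0,0,0]]])

```text
time_s: 8.55
tcp_pos: [0.5017, 0.2015, 0.0091]
eef_rot: [-180.0, -0.0, -19.9]
contact_force: [0.6, 1.7, 0.0]
gripper_width: 0.012
gripper_force: 30.0
```

Call:
jog_arm(deltas=[[[-1,0,0,1,0],[-1,0,0,2,0],[-1,0,0,3,0],[-1,0,0,2,0],[-1,0,0,0,0]]])

```text
time_s: 9.18
tcp_pos: [0.5018, 0.2014, 0.0904]
eef_rot: [-179.9, -0.1, -19.9]
contact_force: [0.8, -0.8, -3.5]
gripper_width: 0.0122
gripper_force: 30.0
```

Call:
jog_arm(deltas=[[[-1,-0.5,-2.5,0,-0.1],[-1,-0.5,-4,0,-0.15],[-1,-0.5,-4.5,0,-0.16],[-1,-0.5,-4.5,0,-0.16],[-1,-0.5,-4.5,0,-0.16],[-1,-0.5,-4.5,0,-0.16],[-1,-0.5,-4.5,0,-0.16],[-1,-0.5,-4.7,0,-0.158]]])

```text
time_s: 10.18
tcp_pos: [0.46, -0.1372, 0.0879]
eef_rot: [179.9, 0.0, -89.4]
contact_force: [0.9, -0.4, -3.5]
gripper_width: 0.0118
gripper_force: 30.0
```

Call:
jog_arm(deltas=[[[-1,0,0,0,0],[-1,0,0,0,0],[-1,0,0,0,0]]])

```text
time_s: 10.55
tcp_pos: [0.4613, -0.135, 0.0886]
eef_rot: [180.0, 0.0, -89.0]
contact_force: [-0.2, 0.3, -3.1]
gripper_width: 0.0115
gripper_force: 30.0
```

```bash
python3 - <<'E'
from meas import *
s=r.get_state(); print(s["tcp_pos"],s["eef_rot"],s["contact_force"],s["moment"],s["joints"])
a=r.capture("scene"); cv2.imwrite("pics/s4.png",a); t=r.capture("top"); cv2.imwrite("pics/t4.png",t)
c=cv2.resize(a[190:310,210:380],None,fx=4.4,fy=4.4,interpolation=cv2.INTER_CUBIC); cv2.imwrite("pics/s4c.png",c)
E
```

```text
[ 0.46133352 -0.13501646  0.08859137] [ 1.79955635e+02  2.13874851e-03 -8.90391811e+01] [-0.20337244  0.33355582 -3.10853797] [0.10578943 0.05460984 0.04107736] [ 7.19754767e+00  9.94128923e+00 -3.33869408e+01 -9.54145449e-03
 -4.67156408e+01 -6.23018347e+00]
```

View pics/s4c.png

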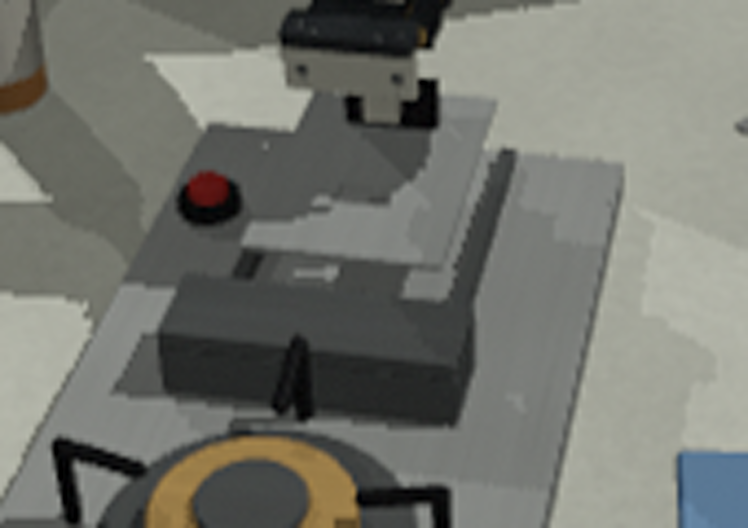

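The plate hangs level over the channel. Its leading edge runs from crop (245,247) to (440,268), forward of the bridge. I'll turn those corners into positions and compare them with the hob's own features in the same view.

```bash
python3 - <<'E'
from meas import *
px=lambda x,y:(210+x/4.4,190+y/4.4)
for n,(x,y) in dict(leadR=(245,247),leadL=(440,268),trailL=(495,100)).items(): print(n,onplane("scene",*px(x,y),.083))
H=lambda x,y,z:(.591+x*np.cos(.014)-y*np.sin(.014),-.1337+x*np.sin(.014)+y*np.cos(.014),z)
for n,(x,y),z in(("bridge top front R",(193,272),.076),("deck front-left corner",(623,163),.03),("button",(209,190),.045),("bridge top L back",(473,360),.076),("bridge top R back",(163,338),.076)):
    p=onplane("scene",*px(x,y),z); print(n,p)
print("exp deck FL",H(-.19,.145,.03),"exp btn",H(-.09,-.112,.045), "exp bridge back x", H(.087,0,0))
# top view: leading edge/side edges of plate at z .084
t=cv2.imread("pics/t4.png"); g=cv2.cvtColor(t,cv2.COLOR_BGR2GRAY).astype(int)
u0,v0=proj("top",(.58,-.135,.084)); print(u0,v0,g[int(v0),300:380].tolist())
for p in((.601,-.075,.084),(.601,-.195,.084)): print(proj("top",p))
cv2.imwrite("pics/t4c.png",cv2.resize(t[180:290,275:400],None,fx=5,fy=5,interpolation=cv2.INTER_CUBIC))
E
```

```text
leadR [ 0.60842511 -0.18474666  0.083     ]
leadL [ 0.60590775 -0.06841287  0.083     ]
trailL [ 0.42620219 -0.07251434  0.083     ]
bridge top front R [ 0.62854659 -0.21058056  0.076     ]
deck front-left corner [0.40540846 0.00988794 0.03      ]
button [ 0.50761754 -0.24358373  0.045     ]
bridge top L back [ 0.67354383 -0.0347528   0.076     ]
bridge top R back [ 0.68871028 -0.20786006  0.076     ]
exp deck FL (np.float64(0.39898868600855875), np.float64(0.008625877124576908), 0.03) exp btn (np.float64(0.5025767686351096), np.float64(-0.24694898301967688), 0.045) exp bridge back x (np.float64(0.6779914741392571), np.float64(-0.13248203978761008), 0)
337.0735369257106 215.20396781059554 [128, 127, 126, 127, 129, 125, 125, 120, 85, 73, 72, 79, 101, 127, 125, 123, 124, 125, 127, 128, 123, 124, 130, 136, 135, 133, 133, 134, 135, 135, 137, 137, 135, 137, 137, 137, 135, 136, 138, 137, 136, 137, 138, 135, 134, 132, 132, 134, 136, 137, 136, 134, 135, 136, 136, 134, 131, 133, 133, 130, 101, 63, 60, 59, 65, 80, 96, 98, 96, 97, 96, 107, 127, 108, 114, 134, 137, 137, 136, 136]
(np.float64(313.41356947947816), np.float64(206.65666568733909))
(np.float64(360.90079857684157), np.float64(207.272990870738))
```

View pics/t4c.png

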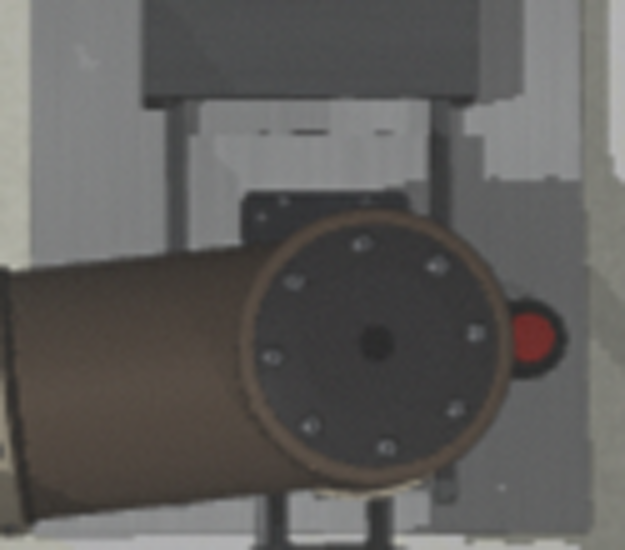

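The top crop puts the leading edge at v≈206.4 and the side edges at u≈313.0 and 360.6. From the reported pose I predicted 206.9, 313.4 and 360.9, so x, y and yaw agree. I'll lower to about 50 mm, under the bridge height, and move forward to stop about 4 mm short of the stud position.

Call:
jog_arm(deltas=[[[-1,0,0.05,-1,0],[-1,0,0,-1,0],[-1,0,0,-1,0],[-1,0,0,0,0],[-1,0,0,0,0]]])

```text
time_s: 11.28
tcp_pos: [0.4616, -0.1353, 0.0589]
eef_rot: [180.0, -0.0, -89.1]
contact_force: [-0.2, 0.2, -3.2]
gripper_width: 0.0115
gripper_force: 30.0
```

Call:
jog_arm(deltas=[[[-1,1,0.01,0,0],[-1,1,0.01,0,0],[-1,1,0.02,0,0],[-1,1,0.01,0,0],[-1,0.5,0.01,0,0],[-1,0,0,0,0],[-1,0,0,0,0]]])

```text
time_s: 12.15
tcp_pos: [0.5061, -0.1347, 0.0588]
eef_rot: [180.0, 0.0, -89.2]
contact_force: [0.7, 0.3, -3.6]
gripper_width: 0.0119
gripper_force: 30.0
```

Call:
jog_arm(deltas=[[[-1,0,0,-0.3,0],[-1,0,0,-0.2,0],[-1,0,0,0,0],[-1,0,0,0,0]]])

```text
time_s: 12.65
tcp_pos: [0.5066, -0.1346, 0.054]
eef_rot: [-180.0, -0.0, -89.1]
contact_force: [-0.4, -0.7, -2.9]
gripper_width: 0.0119
gripper_force: 30.0
```

Call:
jog_arm(deltas=[[[-1,0,0,-0.2,0],[-1,0,0,0,0],[-1,0,0,-0.1,0],[-1,0,0,0,0],[-1,0,0,0,0]]])

```text
time_s: 13.28
tcp_pos: [0.5065, -0.1347, 0.0511]
eef_rot: [-180.0, -0.0, -89.1]
contact_force: [-0.3, -0.2, -1.6]
gripper_width: 0.0118
gripper_force: 30.0
```

Call:
jog_arm(deltas=[[[-1,0,0,-0.1,0],[-1,0,0,0,0],[-1,0,0,0,0]]])

```text
time_s: 13.65
tcp_pos: [0.5064, -0.1347, 0.0502]
eef_rot: [-180.0, -0.0, -89.1]
contact_force: [-3.4, 0.4, 4.1]
gripper_width: 0.0117
gripper_force: 30.1
```

Contact came at an underside height of 42 mm, which is the stud's top. Now I'll slide backwards in 1 mm steps.

Call:
jog_arm(deltas=[[[-1,0.1,0,0,0],[-1,0,0,0,0],[-1,0.1,0,0,0],[-1,0,0,0,0]]])

```text
time_s: 14.15
tcp_pos: [0.5088, -0.1346, 0.0498]
eef_rot: [-180.0, 0.0, -89.1]
contact_force: [-0.4, 0.9, -3.4]
gripper_width: 0.0118
gripper_force: 30.0
```

Call:
jog_arm(deltas=[[[-1,0.1,0,0,0],[-1,0,0,0,0],[-1,0.1,0,0,0],[-1,0,0,0,0]]])

```text
time_s: 14.65
tcp_pos: [0.5106, -0.1346, 0.0499]
eef_rot: [180.0, 0.0, -89.1]
contact_force: [0.1, 0.1, -2.8]
gripper_width: 0.0117
gripper_force: 30.0
```

The contact vanished, so the hole is over the stud. I'll lower gently.

Call:
jog_arm(deltas=[[[-1,0,0,-0.1,0],[-1,0,0,-0.1,0],[-1,0,0,0,0],[-1,0,0,0,0]]])

```text
time_s: 15.15
tcp_pos: [0.5105, -0.1347, 0.048]
eef_rot: [180.0, -0.0, -89.1]
contact_force: [0.2, -1.0, -3.0]
gripper_width: 0.012
gripper_force: 30.0
```

Call:
jog_arm(deltas=[[[-1,0,0,-0.2,0],[-1,0,0,-0.2,0],[-1,0,0,-0.2,0],[-1,0,0,0,0],[-1,0,0,0,0]]])

```text
time_s: 15.78
tcp_pos: [0.5105, -0.1347, 0.042]
eef_rot: [180.0, -0.0, -89.1]
contact_force: [0.2, -0.3, -2.8]
gripper_width: 0.0117
gripper_force: 30.0
```

Underside is now at about 33 mm. Now the last 3 mm.

Call:
jog_arm(deltas=[[[-1,0,0,-0.1,0],[-1,0,0,0,0],[-1,0,0,-0.1,0],[-1,0,0,0,0],[-1,0,0,0,0]]])

```text
time_s: 16.4
tcp_pos: [0.5105, -0.1347, 0.04]
eef_rot: [180.0, -0.0, -89.1]
contact_force: [-0.0, 0.3, -3.0]
gripper_width: 0.0118
gripper_force: 30.0
```

Call:
jog_arm(deltas=[[[-1,0,0,-0.1,0],[-1,0,0,0,0],[-1,0,0,0,0]]])

```text
time_s: 16.77
tcp_pos: [0.5106, -0.1347, 0.0391]
eef_rot: [-180.0, -0.0, -89.1]
contact_force: [-1.3, 0.1, -1.0]
gripper_width: 0.012
gripper_force: 30.0
```

It has touched the deck, so I'll open and retreat straight up.

Call:
jog_arm(deltas=[[[0.1,0,0,0,0],[0.1,0,0,0,0],[0.1,0,0,0,0],[0.1,0,0,0,0],[0.1,0,0,0,0],[0.1,0,0,1,0],[0.1,0,0,2,0],[0.1,0,0,3,0]]])

```text
time_s: 17.77
tcp_pos: [0.51, -0.1347, 0.0996]
eef_rot: [179.9, -0.0, -89.1]
contact_force: [0.2, 0.3, 0.6]
gripper_width: 0.0483
gripper_force: 0.0
```

Call:
jog_arm(deltas=[[[0.1,0,0,4,0],[0.1,-1,3,4,0],[0.1,-1,5,2,0],[0.1,-1,5,0,0],[0.1,-1,5,0,0],[0.1,0,5,0,0],[0.1,0,4,0,0],[0.1,0,0,0,0]]])

```text
time_s: 18.77
tcp_pos: [0.4706, 0.1377, 0.1997]
eef_rot: [-180.0, 0.0, -89.0]
contact_force: [0.5, -0.6, 0.0]
gripper_width: 0.0481
gripper_force: 0.0
```

```bash
python3 - <<'E'
from meas import *
s=r.get_state(); print(s["tcp_pos"],s["gripper_width"],s["qd"],s["time_s"])
t=r.capture("top"); a=r.capture("scene"); cv2.imwrite("pics/t5.png",t)
A=cv2.resize(t[175:290,275:400],(435,400),interpolation=cv2.INTER_CUBIC); B=cv2.resize(a[205:300,230:340],(360,400),interpolation=cv2.INTER_CUBIC)
cv2.imwrite("pics/f5.png",np.hstack([A,B]))
E
```

```text
[0.47055596 0.1376545  0.199692  ] 0.048076190393877116 [-2.47195204 -0.58895223 -1.16762486 -0.06878827 -0.37521871  1.93098183] 18.775
```

View pics/f5.png

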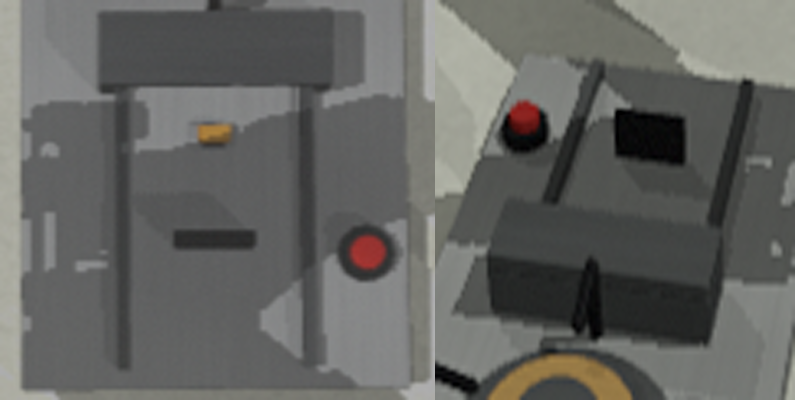

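The stud shows through the hole at (215,133). The plate lies flat between the rails with its leading edge under the bridge and its grip to the front, so I'll hand in.

```bash
python3 -c "
from plant import r
print(r.close_job())"
```

```text
the job is handed in; nothing more can be done
None
```

The spill plate is back on the hob: the last pictures show it flat on the deck with its hole over the stud and its grip to the front, it has been let go, and the job was handed in at about 19 s, with no verdict returned.

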